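# Shelve the desk books by height

### The job

Stand the four loose books upright on the oak board in order of height, the tallest on the felt mark nearest the white marble bookend and stepping down to the shortest at the pen-pot end. Set one book in the middle of each mark, square to it (covers parallel to the mark's long sides), and let go. Do not let any book fall over and leave the blue cup standing where it is.

Things in the scene. Friction and masses are not known exactly. Their poses are not given: they have to be found in the camera images.
- book_red: The shortest book: dark red hardback standing upright, 84 mm tall, 38 mm thick (its y), 70 mm from spine to page edge (its x, spine at +x, cream page edges at -x and on top). Rigid, cannot open. Loose, about 0.16 kg (varies). Origin: centre of its underside; z up. Take it from above across its thickness near the top edge.
- book_yellow: The second shortest book: yellow hardback standing upright, 106 mm tall, 38 mm thick (its y), 82 mm from spine to page edge (its x, spine at +x, cream page edges at -x and on top). Rigid, cannot open. Loose, about 0.24 kg (varies). Origin: centre of its underside; z up. Take it from above across its thickness near the top edge.
- book_blue: The second tallest book: dark blue hardback standing upright, 128 mm tall, 38 mm thick (its y), 94 mm from spine to page edge (its x, spine at +x, cream page edges at -x and on top). Rigid, cannot open. Loose, about 0.33 kg (varies). Origin: centre of its underside; z up. Take it from above across its thickness near the top edge.
- book_green: The tallest book: green hardback standing upright, 150 mm tall, 38 mm thick (its y), 106 mm from spine to page edge (its x, spine at +x, cream page edges at -x and on top). Rigid, cannot open. Loose, about 0.43 kg (varies). Origin: centre of its underside; z up. Take it from above across its thickness near the top edge.
- mark_a: Grey felt mark with dark edge, number 1 of 4 from the robot's left (+y) along the oak board; 52 mm wide (its y, along the row), 120 mm long (its x), under 1 mm thick, fixed; about 88 mm between marks. Origin: its centre at the board's top, 20 mm above the desk. Board fixed, 140 x 580 x 20 mm; its place and angle vary.
- mark_b: Grey felt mark with dark edge, number 2 of 4 from the robot's left (+y) along the oak board; 52 mm wide (its y, along the row), 120 mm long (its x), under 1 mm thick, fixed; about 88 mm between marks. Origin: its centre at the board's top, 20 mm above the desk. Board fixed, 140 x 580 x 20 mm; its place and angle vary.
- mark_c: Grey felt mark with dark edge, number 3 of 4 from the robot's left (+y) along the oak board; 52 mm wide (its y, along the row), 120 mm long (its x), under 1 mm thick, fixed; about 88 mm between marks. Origin: its centre at the board's top, 20 mm above the desk. Board fixed, 140 x 580 x 20 mm; its place and angle vary.
- mark_d: Grey felt mark with dark edge, number 4 of 4 from the robot's left (+y) along the oak board; 52 mm wide (its y, along the row), 120 mm long (its x), under 1 mm thick, fixed; about 88 mm between marks. Origin: its centre at the board's top, 20 mm above the desk. Board fixed, 140 x 580 x 20 mm; its place and angle vary.
- bookend: Fixed white marble block, 50 mm thick along the row, 100 mm across, 130 mm tall, on one end of the board (left or right, it varies), 103 mm from the middle of the last mark. The other end holds a fixed black pen pot, 72 mm across, pens to 135 mm above the board. Origin: centre of its underside, on the board's top.
- cup: Small blue open ceramic cup, 62 mm across and 58 mm tall, standing loose on the desk near the books. To be left alone. Origin: centre of its underside.
Not all that is in view belongs to the job. What is shaped like the book_red but green or turquoise is not meant.

How it is judged:
By the outcome, as a careful person would: the job done as asked, in the order asked, and still so for the second after the job is handed in, with the robot touching nothing.
It also fails if it takes over 96 s, if anything falls off the work surface, if the arm or the gripper's body presses on something with over 40 N, if the wrist force passes 120 N, or if a joint passes its speed limit or range.

### The arm

A 7-joint arm with a two-finger parallel gripper is mounted at the origin on the work surface. World frame = base frame: x ahead of the robot, y to its left, z up, the work surface at z = 0. Lengths are in mm, angles in rad, forces in N, time in s.
With the tool pointing down it reaches from about 400 to 750 mm from the base axis. Payload 19.5 kg.
Tool frame: the origin (TCP) lies at the very end of the fingers, on their centre line; the grasp point (between the pads) lies 19 mm behind it (ctrl.grasp_offset is the distance from the TCP to the grasp point, in mm); z points along the fingers, y is the line along which they close (so a half turn about z gives the same grasp; the last joint's range is limited). The gripper opens to 85 mm and grips with 20 to 120 N. Pads are 22 mm wide; open, the fingers measure 114 mm over their backs; the gripper's body (76 mm by 85 mm) begins 54 mm behind the grasp point. The pads swing forward as they close: fully open they stand 13 mm farther back than shut.
Start: joints at [-1.346, 0.707, -0.028, 1.485, 0.022, 0.951, -0.075], TCP at [151.585, 554.632, 231.268] pointing down, gripper open.
Joint ranges: [-2.71, 2.71], [-0.32, 2.16], [-1.57, 1.52], [0, 2.45], [-1.46, 4.6], [0, 2.02], [-2.83, 2.83]. Speed limits (rad/s): [1.89, 1.89, 2.57, 2.57, 3.01, 3.01, 3.01].

### API

Orientations are given as a 3x3 rotation matrix whose columns are the frame's x, y, z axes.
In Python, from rig import ctrl, eyes, ticket gives the robot as it stands. The module is installed in compiled form; this text tells all that it offers.
- The arm moves only by the shell command python3 -m handwheel 'ROWS'. ROWS is JSON, a list of rows, each a list of 7 numbers: the shift along the tool's x, y, z in m, then the turn, a rotation vector about the tool's x, y, z in degrees, then the finger opening in m, from 0 to 0.0854. A call has 1 to 10 rows; each row is the pose to reach, as a shift and turn from the pose commanded when the call began, along the tool's axes at that moment; what a row does not reach only later rows make up. A row lasts 1/12 s, in which the tool goes at most 41.7 mm and 7.16 degrees, less where a joint would pass 70% of its speed; a pose out of reach is approached as far as the arm can. A call with a gripper value outside its range is refused whole. The fingers move at their own pace and stop on an object; the grip force is fixed at half the most. Time passes only in rows, so rows that repeat a pose let the fingers close. It gives the time, the measured TCP pose, the force, the opening and the grip force at its end, in the units of the state.
- ctrl.read_state(): the state, without advancing time (a new reading comes with each control period).
- eyes.capture(name): name is "side" or "top"; returns the picture (384x512x3 uint8, blue, green, red); there is no depth.
- eyes.calibration(name): a dict with "fx", "fy", "cx", "cy" (pixels), "k1" (the pictures are not rectified: a ray, as slopes to the right and down, at radius r is drawn at 1 + k1 r^2 times it, then the intrinsics apply), "R" (3x3) and "t" (3): a world point X has camera coordinates R X + t. Camera axes: x right, y down, z forward; pixel columns grow to the right and rows downward; lengths in mm; the calibration is good to about 2 mm. A picture is of the moment at which its call begins. calibration takes no time and is no camera call.
- ticket.hand_in(): hands the job in; it is judged then, once.
The state is a dict: "time_s": time; "qpos": joint angles; "qd": joint speeds; "effort": joint torques, N m; "tool_pos": TCP position; "eef_rot": TCP orientation; "wrist_force": force on the tool from outside, world axes, zero at the start; "torque": the same for the moment, N m; "width": finger opening in mm; "grip_force": force on a finger pad.
Only numpy, scipy, OpenCV 4.12 (cv2) and the standard library are available. Lean on these libraries where they do the work, as an engineer would, in place of code of your own. Each camera call takes 0.05 s, during which the arm holds its last target. There are 200 camera calls.

## Working session

There is one attempt and no reset: what is moved stays moved. The work goes in short steps, Python scripts to look and compute and a shell command to move; the robot and the scene stay as the last step left them, time stands still between calls to the robot, and variables do not carry over. Pictures are saved under pics/ and viewed, at most 14 in all, crops included, and the job is handed in when it is done.

```bash
mkdir -p pics; python3 - <<'E'
from rig import ctrl, eyes
import cv2
s=ctrl.read_state(); print(s)
for n in("top","side"):
    im=eyes.capture(n); cv2.imwrite(f"pics/{n}0.png",im); cv2.imwrite(f"pics/{n}0x.png",cv2.resize(im,(800,600),interpolation=cv2.INTER_CUBIC)); print(n,eyes.calibration(n))
E
```

```text
{'time_s': 0.0, 'qpos': array([-1.34569064,  0.70708169, -0.02764343,  1.48499821,  0.02198536,
        0.95091097, -0.07549722]), 'qd': array([ 6.41898452e-04, -3.42263177e-04, -2.73269440e-03,  5.94661599e-05,
       -2.80571221e-03, -1.46215085e-03,  1.56369101e-03]), 'effort': array([-6.83931867e-04, -8.83207226e+01,  1.23446725e+00, -2.36168754e+01,
        1.69210893e-02,  6.41394843e-03,  2.01027568e-07]), 'tool_pos': array([151.51427952, 554.40103841, 230.83964422]), 'eef_rot': array([[-9.64621816e-01,  2.63637387e-01, -2.82590089e-04],
       [ 2.63637538e-01,  9.64621234e-01, -1.05975369e-03],
       [-6.79829424e-06, -1.09676289e-03, -9.99999399e-01]]), 'wrist_force': array([ 0.23668628, -0.75942944,  0.02733381]), 'torque': array([ 0.04355003,  0.01213451, -0.01530429]), 'grip_force': 0.0, 'width': 85.54720445217308}
top {'fx': 384.8563784722094, 'fy': 384.8563784722094, 'cx': 261.1585391600412, 'cy': 194.92618664897577, 'k1': -0.03101068821557716, 'R': array([[ 2.84938150e-03, -9.99928195e-01, -1.16398646e-02],
       [-9.84137458e-01, -7.39253412e-04, -1.77406078e-01],
       [ 1.77384735e-01,  1.19607244e-02, -9.84068898e-01]]), 't': array([ -79.59509068,  487.89442296, 1245.74527949])}
side {'fx': 496.5272265285103, 'fy': 496.5272265285103, 'cx': 248.37414924833223, 'cy': 186.47147634392854, 'k1': -0.03545715017008154, 'R': array([[ 0.97670405, -0.21445568,  0.00761289],
       [-0.1477381 , -0.69773258, -0.70095841],
       [ 0.15563627,  0.68350421, -0.71316152]]), 't': array([-461.91540458,   41.14845454, 1469.80506269])}
```

View pics/top0x.png

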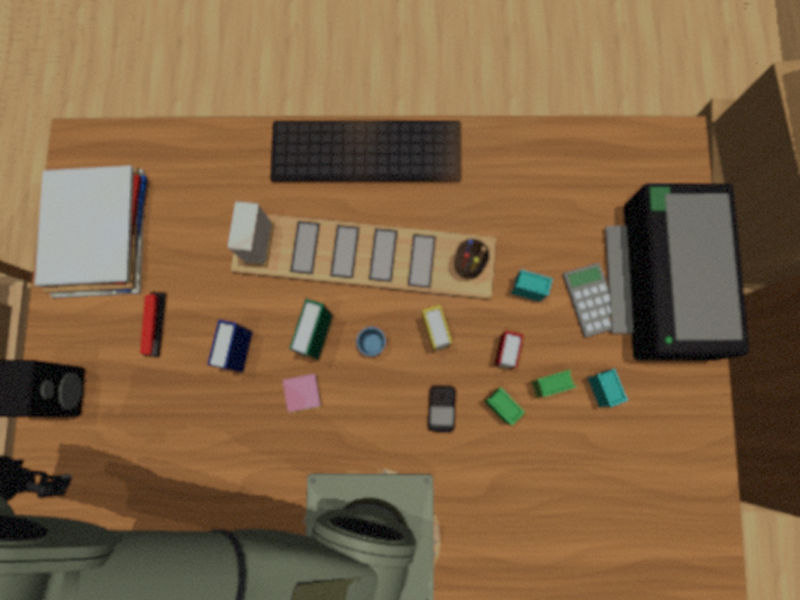

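View pics/side0x.png

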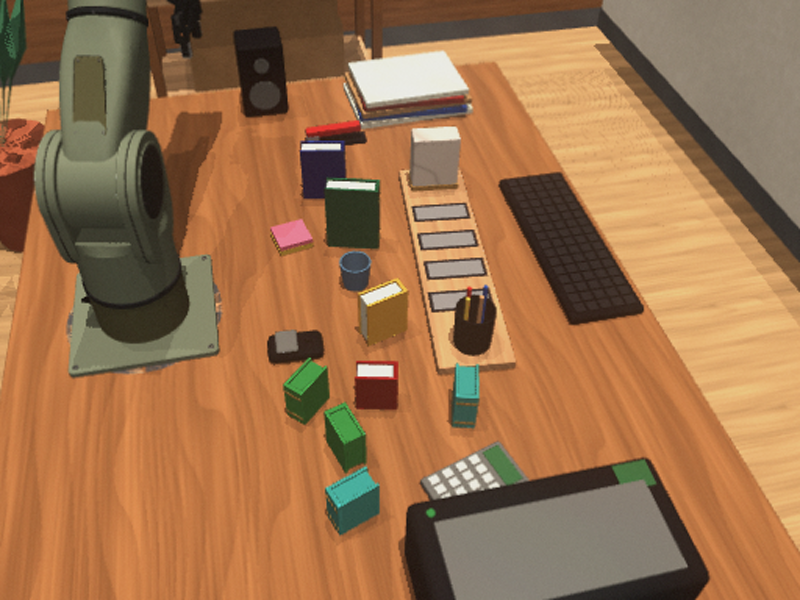

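Top view: the bookend is at the left (+y) end (~(250,235) of 800x600), with marks at ~(305,247), (345,250), (383,254) and (422,260). The books are blue (230,345), green (311,330), yellow (437,328) and red (510,350), and the cup is at (371,341). I'll enlarge for corners.

```bash
python3 - <<'E'
import cv2,numpy as np
def crop(src,out,c0,r0,w,h,k):
    im=cv2.imread(src)[r0:r0+h,c0:c0+w]; im=cv2.resize(im,None,fx=k,fy=k,interpolation=cv2.INTER_CUBIC)
    im=cv2.convertScaleAbs(im,alpha=1.3,beta=20)
    for c in range((c0+9)//10*10,c0+w,10):
        cv2.line(im,((c-c0)*k+k//2,0),((c-c0)*k+k//2,6),(255,255,255),1)
        if c%20==0: cv2.putText(im,str(c),((c-c0)*k-8,18),0,.4,(255,255,255),1)
    for r in range((r0+9)//10*10,r0+h,10):
        cv2.line(im,(0,(r-r0)*k+k//2),(6,(r-r0)*k+k//2),(255,255,255),1); cv2.putText(im,str(r),(8,(r-r0)*k+k//2+4),0,.4,(255,255,255),1)
    cv2.imwrite(out,im)
crop("pics/top0.png","pics/tc1.png",130,185,212,60,3) if 0 else None
crop("pics/top0.png","pics/tc1.png",130,188,110,55,7)
crop("pics/top0.png","pics/tc2.png",235,185,105,60,7)
crop("pics/top0.png","pics/tc3.png",140,120,185,75,4)
crop("pics/side0.png","pics/sc1.png",185,80,130,100,6)
crop("pics/side0.png","pics/sc2.png",205,165,130,100,6)
E
```

```text
(no output)
```

View pics/tc1.png

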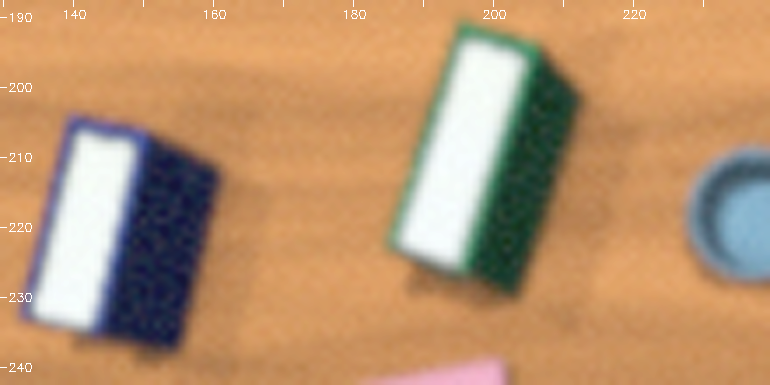

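View pics/tc2.png

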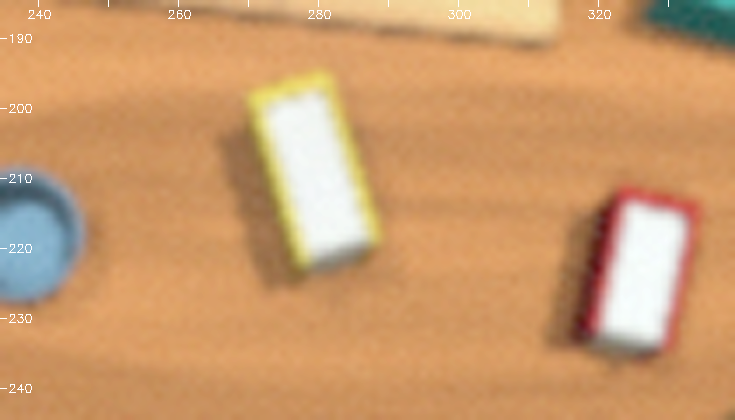

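View pics/tc3.png

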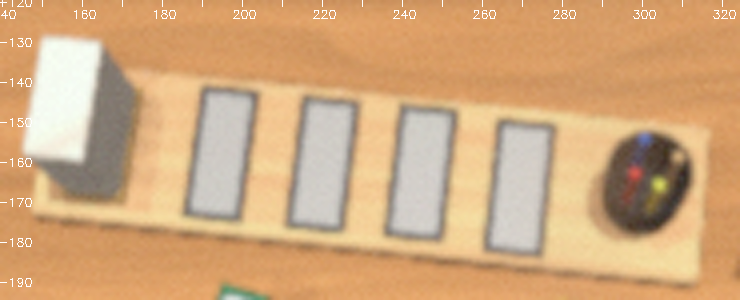

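View pics/sc1.png

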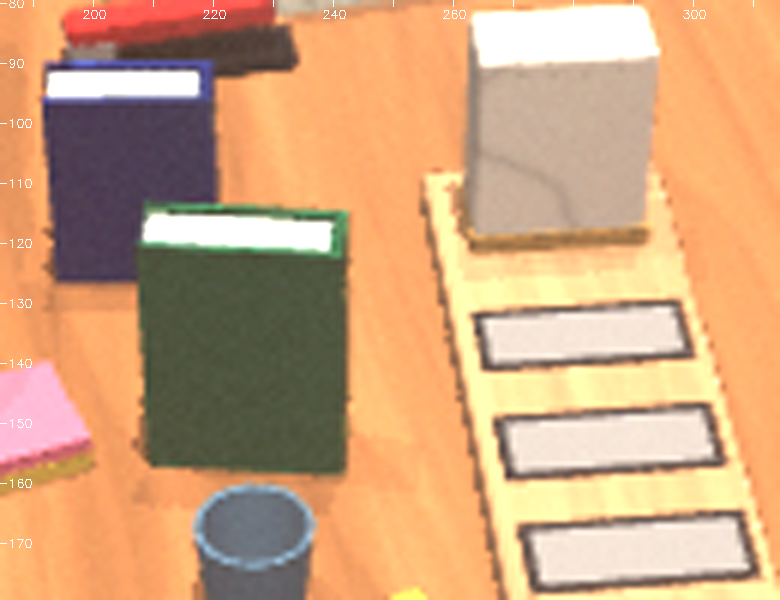

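View pics/sc2.png

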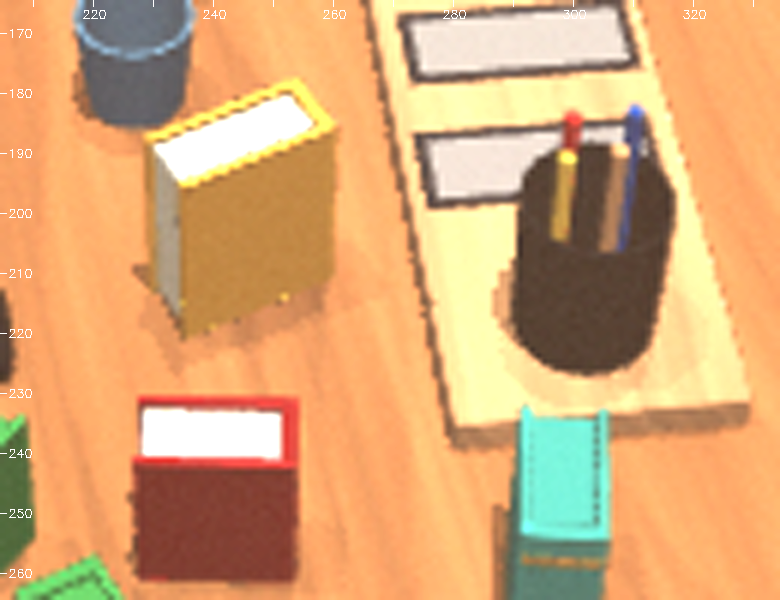

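The crops show all top corners of the four books (spines pointing away from the robot) and the mark outlines. I'll fit poses from those corners in both views.

```bash
cat > h.py <<'E'
import numpy as np, cv2
from rig import ctrl, eyes
from scipy.optimize import least_squares
CAL={n:eyes.calibration(n) for n in("top","side")}
def proj(n,P):
    c=CAL[n]; p=np.atleast_2d(P)@np.array(c["R"]).T+c["t"]; s=p[:,:2]/p[:,2:]
    s=s*(1+c["k1"]*(s**2).sum(1,keepdims=True)); return s*[c["fx"],c["fy"]]+[c["cx"],c["cy"]]
def pt(x,y,a,L,T,Z,s):  # s: list of (sx,sy,z01)
    s=np.array(s,float); X=s[:,0]*L/2; Y=s[:,1]*T/2
    return np.c_[x+np.cos(a)*X-np.sin(a)*Y, y+np.sin(a)*X+np.cos(a)*Y, Z[0]+s[:,2]*(Z[1]-Z[0])]
def fit(obs,L,T,Z,x0):
    def f(p): return np.concatenate([(proj(n,pt(*p,L,T,Z,[o[:3]]))[0]-o[3:]) for n in obs for o in obs[n]])
    r=least_squares(f,x0,loss="soft_l1",x_scale=[10,10,.1]); return r.x,f(r.x).reshape(-1,2)
def go(x,y,z,a):
    "shift (m) and turn (deg) in tool axes from the present pose to TCP x,y,z; tool y along book's y at yaw a, tool down"
    s=ctrl.read_state(); R=np.array(s["eef_rot"]); d=R.T@(np.array([x,y,z])-s["tool_pos"])/1000
    best=None
    for k in(0,np.pi):
        c,t=np.cos(a+k),np.sin(a+k); G=np.array([[c,t,0],[t,-c,0],[0,0,-1]])
        rv=np.degrees(cv2.Rodrigues(R.T@G)[0].ravel())
        if best is None or np.linalg.norm(rv)<np.linalg.norm(best): best=rv
    print("shift",np.round(d,4),"turn",np.round(best,1))
E
cat > m.py <<'E'
from h import *
def cv(c0,r0,k,l): return [(a,b,z,c0+(X-(k-1)//2)/k,r0+(Y-(k-1)//2)/k) for a,b,z,X,Y in l]
t=lambda c0,r0,k,q:cv(c0,r0,k,[(1,1,1,*q[0]),(1,-1,1,*q[1]),(-1,-1,1,*q[2]),(-1,1,1,*q[3])])
B={"blue":(94,128,t(130,188,7,[(72,117),(148,132),(103,334),(24,318)]),cv(185,80,6,[(-1,1,1,46,62),(1,1,1,214,62),(1,-1,1,214,100),(-1,-1,1,44,98),(-1,-1,0,55,280)])),
"green":(106,150,t(130,188,7,[(465,22),(541,43),(467,275),(388,247)]),cv(185,80,6,[(-1,1,1,143,203),(1,1,1,349,211),(1,-1,1,345,257),(-1,-1,1,138,249),(-1,-1,0,149,465),(1,-1,0,344,473)])),
"yellow":(82,106,t(235,185,7,[(248,95),(328,72),(380,243),(302,268)]),cv(205,165,6,[(-1,1,1,148,138),(1,1,1,294,80),(1,-1,1,336,127),(-1,-1,1,182,187),(-1,-1,0,186,338),(1,-1,0,333,275)])),
"red":(70,84,t(235,185,7,[(622,188),(698,208),(665,352),(588,338)]),cv(205,165,6,[(-1,1,1,138,398),(1,1,1,298,398),(1,-1,1,298,466),(-1,-1,1,134,464),(-1,-1,0,136,580),(1,-1,0,296,580)]))}
s=lambda q:cv(185,80,6,[(-1,1,1,*q[0]),(1,1,1,*q[1]),(1,-1,1,*q[2]),(-1,-1,1,*q[3])])
M={"a":(t(140,120,4,[(202,87),(258,92),(241,220),(184,214)]),s([(473,315),(683,300),(693,355),(486,369)])),
"b":(t(140,120,4,[(303,95),(358,100),(343,231),(287,226)]),s([(495,419),(711,404),(723,465),(508,479)])),
"c":(t(140,120,4,[(402,104),(457,109),(441,240),(386,235)]),s([(518,528),(741,512),(757,575),(534,591)])),
"d":(t(140,120,4,[(500,120),(555,124),(541,255),(485,250)]),cv(205,165,6,[(-1,1,1,413,135),(-1,-1,1,430,207),(1,1,1,645,120)]))}
if __name__=="__main__":
    np.set_printoptions(precision=1,suppress=True)
    for n,(L,H,a,b) in B.items():
        for o in({"top":a,"side":b},{"top":a},{"side":b}):
            p,r=fit(o,L,38,(0,H),[500,0,0]); print(n,p[:2].round(1),np.degrees(p[2]).round(1),"rms",np.sqrt((r**2).mean()).round(2),"max",abs(r).max().round(2))
    for n,(a,b) in M.items():
        for o in({"top":a,"side":b},{"top":a},{"side":b}):
            p,r=fit(o,120,52,(20,20.8),[600,0,0]); print(n,p[:2].round(1),np.degrees(p[2]).round(1),"rms",np.sqrt((r**2).mean()).round(2),"max",abs(r).max().round(2))
E
python3 m.py
```

```text
blue [393.5 290.6] -10.9 rms 0.44 max 0.77
blue [394.3 290.7] -10.1 rms 0.4 max 0.57
blue [392.9 290.2] -12.5 rms 0.34 max 0.54
green [426.1 118.7] -16.1 rms 0.37 max 0.64
green [426.7 118.8] -16.6 rms 0.31 max 0.5
green [425.5 118.2] -15.4 rms 0.33 max 0.58
yellow [ 432. -138.] 17.2 rms 0.44 max 1.08
yellow [ 432.5 -137.5] 16.8 rms 0.11 max 0.23
yellow [ 431.5 -138.6] 17.8 rms 0.52 max 0.97
red [ 388.7 -289.7] -13.1 rms 0.42 max 1.02
red [ 388.6 -288.2] -13.9 rms 0.34 max 0.55
red [ 388.5 -290.6] -12.7 rms 0.3 max 0.57
a [621.8 151.6] -5.7 rms 0.56 max 1.26
a [622.8 151.9] -5.6 rms 0.52 max 0.72
a [620.9 150.8] -6.0 rms 0.52 max 1.07
b [612.5  62.7] -5.7 rms 0.57 max 1.5
b [613.9  63.2] -5.3 rms 0.4 max 0.54
b [611.   61.7] -6.3 rms 0.51 max 1.09
c [604.1 -22.6] -5.9 rms 0.64 max 1.41
c [605.8 -22.6] -6.1 rms 0.48 max 0.65
c [602.5 -23.1] -5.7 rms 0.59 max 0.97
d [ 590.7 -108.4] -5.9 rms 0.58 max 1.01
d [ 592.2 -108.1] -6.0 rms 0.53 max 0.73
d [ 589.2 -109.5] -6.2 rms 0.43 max 0.64
```

```bash
python3 -c "
from h import *
go(426.1,118.7,200,np.radians(-16.1))"
```

```text
shift [-0.3797 -0.3479  0.0312] turn [-0.1  0.   0.8]
```

```bash
python3 -m handwheel '[[-0.38,-0.348,0.031,0,0,0.8,0.085],[-0.38,-0.348,0.031,0,0,0.8,0.085],[-0.38,-0.348,0.031,0,0,0.8,0.085],[-0.38,-0.348,0.031,0,0,0.8,0.085],[-0.38,-0.348,0.031,0,0,0.8,0.085],[-0.38,-0.348,0.031,0,0,0.8,0.085],[-0.38,-0.348,0.031,0,0,0.8,0.085],[-0.38,-0.348,0.031,0,0,0.8,0.085],[-0.38,-0.348,0.031,0,0,0.8,0.085],[-0.38,-0.348,0.031,0,0,0.8,0.085]]'; python3 -c "
from h import *
go(426.1,118.7,200,np.radians(-16.1))"
```

```text
time_s: 0.93
tool_pos: [374.0, 200.9, 206.2]
eef_rot: [[-0.961, 0.277, -0.0], [0.277, 0.961, -0.0], [0.0, -0.0, -1.0]]
wrist_force: [1.2, 0.6, -0.4]
width: 84.8
grip_force: 0.0
shift [-0.0728 -0.0646  0.0062] turn [-0. -0.  0.]
```

```bash
python3 -m handwheel '[[-0.072,-0.064,0.006,0,0,0,0.085],[-0.072,-0.064,0.006,0,0,0,0.085],[-0.072,-0.064,0.006,0,0,0,0.085],[-0.072,-0.064,0.006,0,0,0,0.085],[-0.072,-0.064,0.006,0,0,0,0.085],[-0.072,-0.064,0.006,0,0,0,0.085]]'; python3 -c "
from h import *
go(426.1,118.7,112,np.radians(-16.1))"
```

```text
time_s: 1.43
tool_pos: [424.5, 122.0, 200.3]
eef_rot: [[-0.961, 0.276, -0.0], [0.276, 0.961, 0.0], [0.0, 0.0, -1.0]]
wrist_force: [-0.6, 0.2, -0.2]
width: 85.0
grip_force: 0.0
shift [-0.0025 -0.0028  0.0883] turn [ 0.  -0.   0.1]
```

```bash
python3 -m handwheel '[[-0.0025,-0.003,0.03,0,0,0,0.085],[-0.0025,-0.003,0.06,0,0,0,0.085],[-0.0025,-0.003,0.088,0,0,0,0.085],[-0.0025,-0.003,0.088,0,0,0,0.085],[-0.0025,-0.003,0.088,0,0,0,0.085]]'; python3 -m handwheel '[[0,0,0,0,0,0,0.06],[0,0,0,0,0,0,0.045],[0,0,0,0,0,0,0.035],[0,0,0,0,0,0,0.025],[0,0,0,0,0,0,0.015],[0,0,0,0,0,0,0.015],[0,0,0,0,0,0,0.015],[0,0,0,0,0,0,0.015]]'
```

```text
time_s: 1.85
tool_pos: [425.6, 118.5, 112.2]
eef_rot: [[-0.961, 0.275, -0.002], [0.275, 0.961, -0.001], [0.002, -0.001, -1.0]]
wrist_force: [-0.1, -0.0, 0.7]
width: 85.0
grip_force: 0.0
time_s: 2.52
tool_pos: [426.8, 118.0, 113.3]
eef_rot: [[-0.961, 0.277, 0.002], [0.277, 0.961, 0.001], [-0.001, 0.001, -1.0]]
wrist_force: [-1.8, 1.8, 17.3]
width: 37.4
grip_force: 58.5
```

```bash
python3 -m handwheel '[[0,0,-0.02,0,0,0,0.015],[0,0,-0.045,0,0,0,0.015],[0,0,-0.06,0,0,0,0.015],[0,0,-0.06,0,0,0,0.015],[0,0,-0.06,0,0,0,0.015]]';  python3 -c "
from h import *
import cv2
im=eyes.capture('side'); cv2.imwrite('pics/s1.png',cv2.resize(im[60:240,150:390],None,fx=3,fy=3))
go(621.8,151.6,173,np.radians(-5.8))"
```

```text
time_s: 2.93
tool_pos: [426.6, 117.7, 172.7]
eef_rot: [[-0.961, 0.277, 0.001], [0.277, 0.961, 0.0], [-0.001, 0.001, -1.0]]
wrist_force: [-1.0, -0.5, -4.1]
width: 37.4
grip_force: 62.6
shift [-0.1784  0.0868 -0.0011] turn [ -0.   -0.  -10.3]
```

View pics/s1.png

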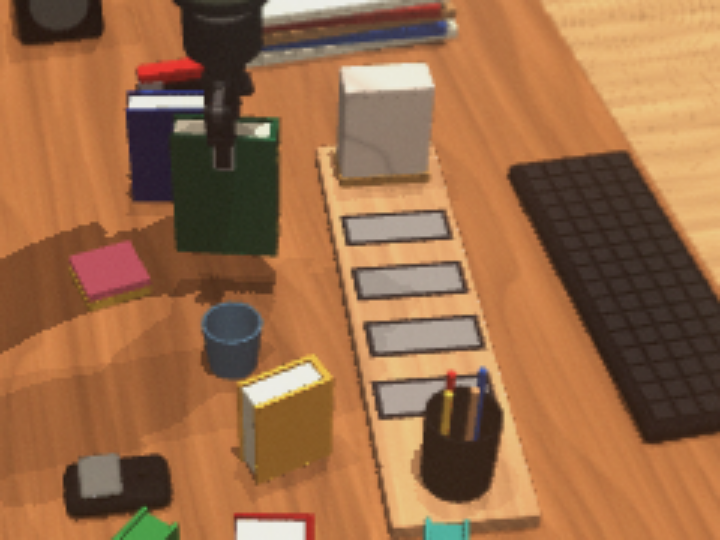

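Green is held level and clear of the desk; the pad is at (223,150) in the crop, near the middle of the cover.

```bash
python3 -m handwheel '[[-0.02,0.01,0,0,0,-1,0.015],[-0.045,0.022,0,0,0,-3,0.015],[-0.075,0.037,-0.001,0,0,-5,0.015],[-0.105,0.052,-0.001,0,0,-7,0.015],[-0.135,0.066,-0.001,0,0,-8.5,0.015],[-0.16,0.078,-0.001,0,0,-9.5,0.015],[-0.1785,0.087,-0.001,0,0,-10.3,0.015],[-0.1785,0.087,-0.001,0,0,-10.3,0.015],[-0.1785,0.087,-0.001,0,0,-10.3,0.015],[-0.1785,0.087,-0.001,0,0,-10.3,0.015]]';  python3 -c "
from h import *
go(621.8,151.6,137,np.radians(-5.8))"
```

```text
time_s: 3.82
tool_pos: [621.1, 151.8, 172.0]
eef_rot: [[-0.995, 0.101, -0.002], [0.101, 0.995, -0.001], [0.002, -0.001, -1.0]]
wrist_force: [0.4, 0.5, -4.0]
width: 37.3
grip_force: 62.4
shift [-0.0008 -0.0001  0.035 ] turn [-0.1 -0.1  0. ]
```

```bash
cat >> h.py <<'E'
def comp(out,x,y,z=60,w=60,k=6):
    "top and side crops about a world point, side by side; prints crop origins. u=c0+(X-2.5)/k"
    o=[]
    for n in("top","side"):
        im=eyes.capture(n); u,v=proj(n,[[x,y,z]])[0].round().astype(int)
        c=im[max(v-45,0):v+45,u-w//2-2:u+w//2+2]; print(n,"c0",u-w//2-2,"r0",max(v-45,0)); o.append(cv2.convertScaleAbs(cv2.resize(c,None,fx=k,fy=k,interpolation=cv2.INTER_CUBIC),alpha=1.4,beta=25))
    cv2.imwrite(out,np.hstack(o)); print("second starts at X",o[0].shape[1])
E
python3 -m handwheel '[[-0.001,0,0.01,0,0,0,0.015],[-0.001,0,0.02,0,0,0,0.015],[-0.001,0,0.03,0,0,0,0.015],[-0.001,0,0.035,0,0,0,0.015],[-0.001,0,0.035,0,0,0,0.015],[-0.001,0,0.035,0,0,0,0.015]]';  python3 -c "
from h import *
go(621.8,151.6,134,np.radians(-5.8))
comp('pics/c1.png',621.8,151.6)"
```

```text
time_s: 4.32
tool_pos: [622.9, 151.8, 138.0]
eef_rot: [[-0.995, 0.101, -0.0], [0.101, 0.995, -0.0], [0.0, -0.0, -1.0]]
wrist_force: [-0.0, -0.0, -3.3]
width: 37.1
grip_force: 62.5
shift [ 0.0011 -0.0003  0.004 ] turn [-0. -0.  0.]
top c0 161 r0 110
side c0 251 r0 81
second starts at X 384
```

View pics/c1.png

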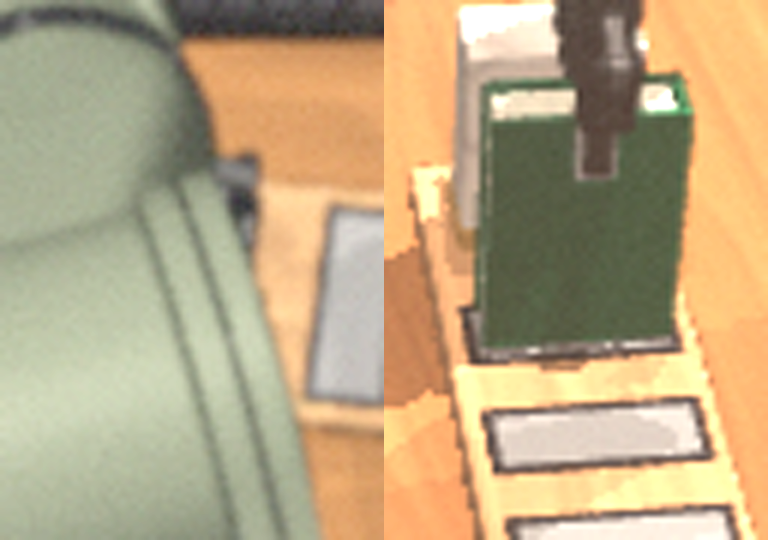

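Side view (right half): green hangs ~3 mm above mark a, front bottom edge (480,348)–(672,338) inside the mark's front edge; the top view is blocked by the arm. I'm lowering to contact.

```bash
python3 -m handwheel '[[0.0005,0,0.001,0,0,0,0.015],[0.0005,0,0.002,0,0,0,0.015],[0.0005,0,0.003,0,0,0,0.015],[0.0005,0,0.003,0,0,0,0.015]]'; python3 -m handwheel '[[0,0,0.0005,0,0,0,0.015],[0,0,0.001,0,0,0,0.015],[0,0,0.001,0,0,0,0.015]]'
```

```text
time_s: 4.75
tool_pos: [622.5, 151.8, 135.2]
eef_rot: [[-0.995, 0.101, -0.0], [0.101, 0.995, -0.0], [0.0, -0.0, -1.0]]
wrist_force: [-0.1, 0.4, -4.9]
width: 37.7
grip_force: 62.5
time_s: 5.0
tool_pos: [622.5, 151.9, 134.2]
eef_rot: [[-0.995, 0.101, -0.0], [0.101, 0.995, -0.0], [0.0, -0.0, -1.0]]
wrist_force: [0.2, -0.3, -4.4]
width: 37.0
grip_force: 62.5
```

```bash
python3 -m handwheel '[[0,0,0.0005,0,0,0,0.015],[0,0,0.001,0,0,0,0.015],[0,0,0.001,0,0,0,0.015]]'; python3 -m handwheel '[[0,0,0.0005,0,0,0,0.015],[0,0,0.001,0,0,0,0.015],[0,0,0.001,0,0,0,0.015]]'
```

```text
time_s: 5.25
tool_pos: [622.6, 151.9, 133.5]
eef_rot: [[-0.995, 0.101, 0.0], [0.101, 0.995, 0.0], [-0.0, 0.0, -1.0]]
wrist_force: [-0.4, 0.7, -0.1]
width: 37.4
grip_force: 62.8
time_s: 5.5
tool_pos: [622.7, 152.0, 133.4]
eef_rot: [[-0.995, 0.101, 0.001], [0.101, 0.995, 0.0], [-0.001, 0.0, -1.0]]
wrist_force: [-5.3, -0.8, 14.4]
width: 37.8
grip_force: 64.7
```

```bash
python3 -m handwheel '[[0,0,-0.0015,0,0,0,0.037],[0,0,-0.0015,0,0,0,0.039],[0,0,-0.0015,0,0,0,0.042],[0,0,-0.0015,0,0,0,0.048],[0,0,-0.0015,0,0,0,0.06],[0,0,-0.0015,0,0,0,0.068],[0,0,-0.0015,0,0,0,0.068]]'; python3 -m handwheel '[[0,0,-0.02,0,0,0,0.068],[0,0,-0.05,0,0,0,0.068],[0,0,-0.08,0,0,0,0.068],[0,0,-0.08,0,0,0,0.068],[0,0,-0.08,0,0,0,0.068]]'; python3 -c "
from h import *
go(393.5,290.6,210,np.radians(-10.9))"
```

```text
time_s: 6.08
tool_pos: [622.5, 151.8, 133.7]
eef_rot: [[-0.995, 0.101, -0.0], [0.101, 0.995, -0.0], [0.0, -0.0, -1.0]]
wrist_force: [-0.3, -0.7, -0.6]
width: 67.9
grip_force: 0.0
time_s: 6.5
tool_pos: [623.0, 152.0, 215.1]
eef_rot: [[-0.995, 0.101, 0.002], [0.101, 0.995, 0.001], [-0.002, 0.001, -1.0]]
wrist_force: [-0.5, -0.0, -1.0]
width: 67.8
grip_force: 0.0
shift [0.2424 0.1147 0.0046] turn [0.1 0.1 5.1]
```

```bash
python3 -m handwheel '[[0.03,0.012,0.002,0,0,1,0.085],[0.07,0.033,0.002,0,0,2,0.085],[0.105,0.05,0.004,0,0,3,0.085],[0.14,0.066,0.004,0,0,4,0.085],[0.175,0.083,0.004,0,0,5,0.085],[0.21,0.099,0.004,0,0,5.1,0.085],[0.2425,0.1147,0.004,0,0,5.1,0.085],[0.2425,0.1147,0.004,0,0,5.1,0.085],[0.2425,0.1147,0.004,0,0,5.1,0.085],[0.2425,0.1147,0.004,0,0,5.1,0.085]]'; python3 -c "
from h import *
go(393.5,290.6,90,np.radians(-10.9))
comp('pics/c2.png',621.8,151.6,90)"
```

```text
time_s: 7.33
tool_pos: [393.1, 290.1, 209.3]
eef_rot: [[-0.982, 0.189, -0.0], [0.189, 0.982, -0.001], [0.0, -0.001, -1.0]]
wrist_force: [0.6, -0.3, 0.1]
width: 84.9
grip_force: 0.0
shift [-0.0003  0.0007  0.1193] turn [-0. -0.  0.]
top c0 159 r0 108
side c0 251 r0 74
second starts at X 384
```

View pics/c2.png

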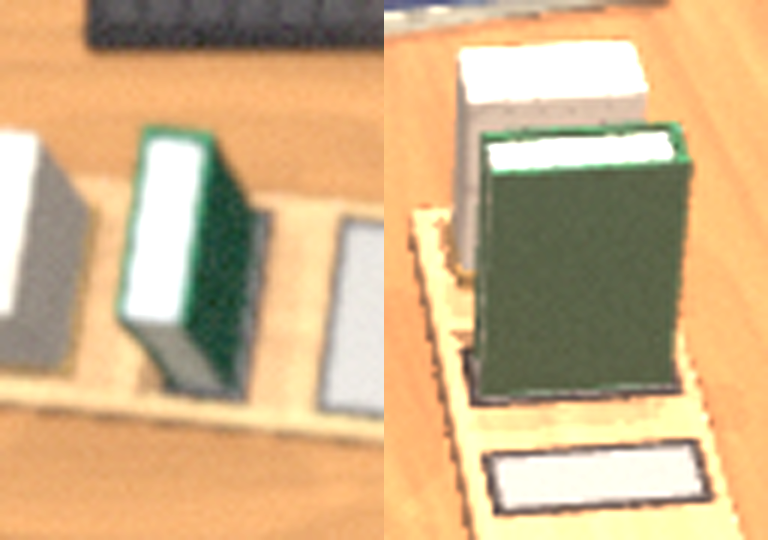

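The top (left half) and side (right half) crops show green standing upright on mark a, with its base in the mark and a rim visible at the right. I'll fit its pose against mark a.

```bash
cat > g.py <<'E'
from m import *
def chk(n,L,H,m,tc,sc,T,S,z=20.8):
    "pose of placed book and its offset in the mark's frame, per camera and both"
    a=cv(*tc,6,T); b=cv(*sc,6,[(i,j,k,X-384,Y) for i,j,k,X,Y in S])
    for c in(("top","side"),("top",),("side",)):
        f=lambda q0,q1:{k:v for k,v in(("top",q0),("side",q1)) if k in c}
        p,r=fit(f(a,b),L,38,(z,z+H),[600,0,0]); q,_=fit(f(*M[m]),120,52,(20,20.8),[600,0,0])
        d=p[:2]-q[:2]; A=q[2]; print(n,c,p[:2].round(1),np.degrees(p[2]).round(1),"rms",np.sqrt((r**2).mean()).round(2),"off in mark x,y",(d@[np.cos(A),np.sin(A)]).round(1),(d@[-np.sin(A),np.cos(A)]).round(1))
E
python3 - <<'E'
from g import *
chk("green",106,150,"a",(159,108),(251,74),[(1,1,1,143,127),(1,-1,1,213,133),(-1,-1,1,190,318),(-1,1,1,122,313),(-1,-1,0,237,393)],
[(1,1,1,685,124),(1,-1,1,690,165),(-1,-1,1,480,172),(-1,1,1,482,135),(-1,-1,0,480,391),(1,-1,0,672,383)])
E
python3 -m handwheel '[[0,0.0005,0.035,0,0,0,0.085],[0,0.0005,0.075,0,0,0,0.085],[0,0.0005,0.105,0,0,0,0.085],[0,0.0005,0.12,0,0,0,0.085],[0,0.0005,0.12,0,0,0,0.085],[0,0.0005,0.12,0,0,0,0.085]]'; python3 -m handwheel '[[0,0,0,0,0,0,0.06],[0,0,0,0,0,0,0.045],[0,0,0,0,0,0,0.035],[0,0,0,0,0,0,0.025],[0,0,0,0,0,0,0.015],[0,0,0,0,0,0,0.015],[0,0,0,0,0,0,0.015],[0,0,0,0,0,0,0.015]]'
```

```text
green ('top', 'side') [621.1 151.9] -6.1 rms 0.84 off in mark x,y -0.7 0.2
green ('top',) [623.  151.9] -4.7 rms 0.67 off in mark x,y 0.2 0.0
green ('side',) [619.9 151.7] -8.8 rms 0.64 off in mark x,y -1.1 0.8
time_s: 7.93
tool_pos: [393.3, 290.3, 89.6]
eef_rot: [[-0.982, 0.19, -0.001], [0.19, 0.982, -0.001], [0.001, -0.001, -1.0]]
wrist_force: [0.6, -0.2, 0.6]
width: 85.2
grip_force: 0.0
time_s: 8.6
tool_pos: [393.2, 291.0, 90.6]
eef_rot: [[-0.982, 0.189, 0.001], [0.189, 0.982, 0.001], [-0.001, 0.001, -1.0]]
wrist_force: [-1.9, -1.6, 11.8]
width: 37.5
grip_force: 59.2
```

```bash
python3 -m handwheel '[[0,0,-0.02,0,0,0,0.015],[0,0,-0.05,0,0,0,0.015],[0,0,-0.08,0,0,0,0.015],[0,0,-0.1,0,0,0,0.015],[0,0,-0.1,0,0,0,0.015],[0,0,-0.1,0,0,0,0.015]]';  python3 -c "
from h import *
go(440,63,190,np.radians(-5.8))"
```

```text
time_s: 9.1
tool_pos: [393.2, 291.0, 190.5]
eef_rot: [[-0.982, 0.189, 0.001], [0.189, 0.982, 0.001], [-0.001, 0.001, -1.0]]
wrist_force: [0.5, -0.8, -3.4]
width: 37.4
grip_force: 61.6
shift [-0.0891 -0.215   0.0003] turn [ 0.1  0.1 -5.1]
```

```bash
python3 -m handwheel '[[-0.01,-0.02,0,0,0,-1,0.015],[-0.02,-0.05,0,0,0,-2,0.015],[-0.034,-0.082,0,0,0,-3,0.015],[-0.048,-0.115,0,0,0,-4,0.015],[-0.062,-0.15,0,0,0,-5,0.015],[-0.075,-0.18,0,0,0,-5.1,0.015],[-0.085,-0.205,0,0,0,-5.1,0.015],[-0.089,-0.215,0,0,0,-5.1,0.015],[-0.089,-0.215,0,0,0,-5.1,0.015]]';  python3 -c "
from h import *
go(612.5,62.7,150,np.radians(-5.8))"
```

```text
time_s: 9.85
tool_pos: [439.6, 60.1, 188.8]
eef_rot: [[-0.994, 0.105, -0.002], [0.105, 0.994, -0.001], [0.002, -0.001, -1.0]]
wrist_force: [1.5, 0.1, -3.4]
width: 37.4
grip_force: 61.6
shift [-0.1717  0.0207  0.0385] turn [-0.1 -0.1 -0.2]
```

```bash
python3 -m handwheel '[[-0.02,0.002,0,0,0,-0.2,0.015],[-0.05,0.006,0.005,0,0,-0.2,0.015],[-0.08,0.01,0.01,0,0,-0.2,0.015],[-0.11,0.013,0.018,0,0,-0.2,0.015],[-0.14,0.017,0.026,0,0,-0.2,0.015],[-0.16,0.02,0.034,0,0,-0.2,0.015],[-0.1715,0.0207,0.0385,0,0,-0.2,0.015],[-0.1715,0.0207,0.0385,0,0,-0.2,0.015],[-0.1715,0.0207,0.0385,0,0,-0.2,0.015],[-0.1715,0.0207,0.0385,0,0,-0.2,0.015]]';  python3 -c "
from h import *
go(612.5,62.7,114,np.radians(-5.8))"
```

```text
time_s: 10.68
tool_pos: [611.6, 67.0, 150.9]
eef_rot: [[-0.995, 0.096, -0.001], [0.096, 0.995, -0.0], [0.001, -0.0, -1.0]]
wrist_force: [-0.6, 0.9, -2.3]
width: 37.0
grip_force: 61.6
shift [-0.0013 -0.0042  0.0369] turn [-0.  -0.1  0.3]
```

```bash
python3 -m handwheel '[[-0.001,-0.0042,0.008,0,0,0.3,0.015],[-0.001,-0.0042,0.018,0,0,0.3,0.015],[-0.001,-0.0042,0.028,0,0,0.3,0.015],[-0.001,-0.0042,0.036,0,0,0.3,0.015],[-0.001,-0.0042,0.036,0,0,0.3,0.015],[-0.001,-0.0042,0.036,0,0,0.3,0.015],[-0.001,-0.0042,0.036,0,0,0.3,0.015]]';  python3 -c "
from h import *
go(612.5,62.7,111,np.radians(-5.8)); print(ctrl.read_state()['tool_pos'])"
```

```text
time_s: 11.27
tool_pos: [613.1, 62.1, 115.5]
eef_rot: [[-0.995, 0.103, 0.0], [0.103, 0.995, 0.0], [-0.0, 0.0, -1.0]]
wrist_force: [0.2, 0.1, -2.7]
width: 37.5
grip_force: 61.6
shift [0.0007 0.0005 0.0045] turn [ 0.   0.  -0.1]
[613.12498215  62.08765724 115.48301995]
```

```bash
python3 -m handwheel '[[0.0005,0.0005,0.001,0,0,0,0.015],[0.0005,0.0005,0.002,0,0,0,0.015],[0.0005,0.0005,0.003,0,0,0,0.015],[0.0005,0.0005,0.003,0,0,0,0.015]]'; python3 -m handwheel '[[0,0,0.0005,0,0,0,0.015],[0,0,0.001,0,0,0,0.015],[0,0,0.001,0,0,0,0.015]]'; python3 -m handwheel '[[0,0,0.0005,0,0,0,0.015],[0,0,0.001,0,0,0,0.015],[0,0,0.001,0,0,0,0.015]]'
```

```text
time_s: 11.6
tool_pos: [612.5, 62.5, 112.2]
eef_rot: [[-0.995, 0.103, -0.0], [0.103, 0.995, -0.0], [0.0, -0.0, -1.0]]
wrist_force: [0.3, -0.2, -3.0]
width: 37.6
grip_force: 61.6
time_s: 11.85
tool_pos: [612.6, 62.5, 111.2]
eef_rot: [[-0.995, 0.103, -0.0], [0.103, 0.995, -0.0], [0.0, -0.0, -1.0]]
wrist_force: [-0.4, -0.3, -2.2]
width: 37.6
grip_force: 61.6
time_s: 12.1
tool_pos: [612.6, 62.5, 110.7]
eef_rot: [[-0.995, 0.103, 0.0], [0.103, 0.995, -0.0], [-0.0, -0.0, -1.0]]
wrist_force: [-3.3, -0.6, 6.3]
width: 37.3
grip_force: 62.6
```

Contact. I'm releasing with limited opening (green is next door), then rising.

```bash
python3 -m handwheel '[[0,0,-0.0005,0,0,0,0.037],[0,0,-0.0005,0,0,0,0.039],[0,0,-0.0005,0,0,0,0.042],[0,0,-0.0005,0,0,0,0.048],[0,0,-0.0005,0,0,0,0.056],[0,0,-0.0005,0,0,0,0.062],[0,0,-0.0005,0,0,0,0.062]]'; python3 -m handwheel '[[0,0,-0.02,0,0,0,0.062],[0,0,-0.05,0,0,0,0.062],[0,0,-0.08,0,0,0,0.062],[0,0,-0.1,0,0,0,0.062],[0,0,-0.1,0,0,0,0.062],[0,0,-0.1,0,0,0,0.062]]'; python3 -c "
from h import *
go(432,-138,180,np.radians(17.2))"
```

```text
time_s: 12.68
tool_pos: [612.6, 62.5, 110.8]
eef_rot: [[-0.995, 0.103, -0.0], [0.103, 0.995, -0.0], [0.0, -0.0, -1.0]]
wrist_force: [1.3, 0.3, 1.4]
width: 61.8
grip_force: 0.0
time_s: 13.18
tool_pos: [612.8, 62.5, 211.5]
eef_rot: [[-0.995, 0.103, 0.002], [0.103, 0.995, 0.0], [-0.002, 0.0, -1.0]]
wrist_force: [0.1, -0.7, 0.2]
width: 62.3
grip_force: 0.0
shift [ 0.1593 -0.2181  0.0313] turn [ -0.    0.1 -23.1]
```

```bash
python3 -m handwheel '[[0.015,-0.02,0.002,0,0,-3,0.085],[0.037,-0.05,0.006,0,0,-7,0.085],[0.059,-0.081,0.012,0,0,-11,0.085],[0.081,-0.111,0.016,0,0,-15,0.085],[0.103,-0.141,0.02,0,0,-18,0.085],[0.125,-0.171,0.024,0,0,-21,0.085],[0.147,-0.2,0.028,0,0,-23.1,0.085],[0.159,-0.218,0.031,0,0,-23.1,0.085],[0.159,-0.218,0.031,0,0,-23.1,0.085],[0.159,-0.218,0.031,0,0,-23.1,0.085]]'; python3 -m handwheel '[[0,0,0,0,0,0,0.085],[0,0,0,0,0,0,0.085]]'; python3 -c "
from h import *
go(432,-138,68,np.radians(17.2))"
```

```text
time_s: 14.02
tool_pos: [431.4, -138.6, 179.2]
eef_rot: [[-0.956, -0.294, -0.001], [-0.294, 0.956, 0.0], [0.001, 0.001, -1.0]]
wrist_force: [0.4, 1.0, -0.3]
width: 84.9
grip_force: 0.0
time_s: 14.18
tool_pos: [432.6, -137.1, 179.6]
eef_rot: [[-0.955, -0.297, -0.0], [-0.297, 0.955, 0.001], [-0.0, 0.001, -1.0]]
wrist_force: [-0.5, -0.3, 0.0]
width: 85.0
grip_force: 0.0
shift [ 0.0008 -0.0008  0.1116] turn [0.  0.  0.1]
```

```bash
python3 -m handwheel '[[0.0005,-0.001,0.035,0,0,0,0.085],[0.0005,-0.001,0.075,0,0,0,0.085],[0.0005,-0.001,0.1,0,0,0,0.085],[0.0005,-0.001,0.1115,0,0,0,0.085],[0.0005,-0.001,0.1115,0,0,0,0.085],[0.0005,-0.001,0.1115,0,0,0,0.085]]'; python3 -m handwheel '[[0,0,0,0,0,0,0.06],[0,0,0,0,0,0,0.045],[0,0,0,0,0,0,0.035],[0,0,0,0,0,0,0.025],[0,0,0,0,0,0,0.015],[0,0,0,0,0,0,0.015],[0,0,0,0,0,0,0.015],[0,0,0,0,0,0,0.015]]';python3 -m handwheel '[[0,0,-0.02,0,0,0,0.015],[0,0,-0.04,0,0,0,0.015],[0,0,-0.06,0,0,0,0.015],[0,0,-0.06,0,0,0,0.015],[0,0,-0.06,0,0,0,0.015]]'; python3 -c "
from h import *
go(604.1,-22.6,128,np.radians(-5.8)); comp('pics/c3.png',612.5,62.7,90)"
```

```text
time_s: 14.68
tool_pos: [432.1, -138.3, 68.3]
eef_rot: [[-0.955, -0.297, -0.001], [-0.297, 0.955, 0.0], [0.001, 0.0, -1.0]]
wrist_force: [-0.5, -0.8, 0.5]
width: 85.0
grip_force: 0.0
time_s: 15.35
tool_pos: [432.2, -139.2, 69.0]
eef_rot: [[-0.955, -0.296, 0.001], [-0.296, 0.955, -0.0], [-0.001, -0.001, -1.0]]
wrist_force: [-1.0, 1.0, 13.3]
width: 37.5
grip_force: 59.1
time_s: 15.77
tool_pos: [432.2, -139.5, 129.0]
eef_rot: [[-0.955, -0.295, 0.002], [-0.295, 0.955, -0.001], [-0.002, -0.001, -1.0]]
wrist_force: [0.9, 0.4, -2.6]
width: 37.3
grip_force: 61.2
shift [-0.1988  0.0609  0.0012] turn [-0.   0.1 23. ]
top c0 186 r0 110
side c0 256 r0 91
second starts at X 384
```

View pics/c3.png

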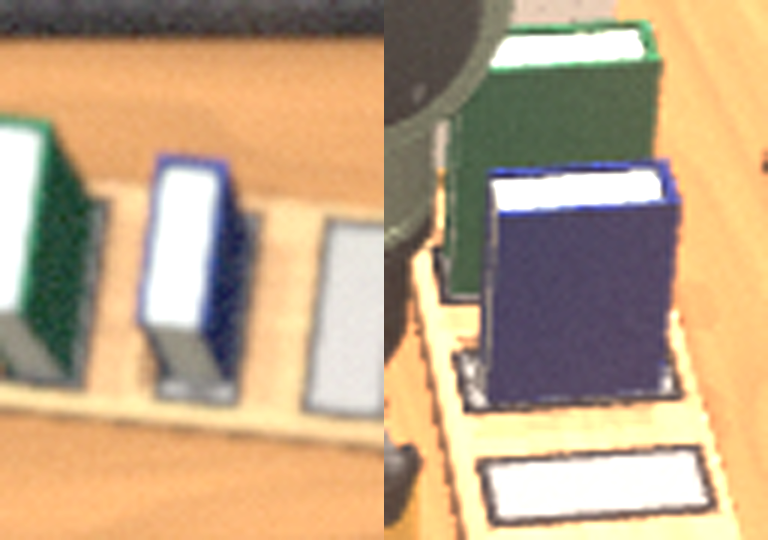

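Blue stands upright within mark b, with a rim visible on all sides and green behind it upright. Checking blue numerically while carrying yellow to mark c.

```bash
python3 - <<'E'
from g import *
chk("blue",94,128,"b",(186,110),(256,91),[(1,1,1,157,155),(1,-1,1,230,162),(-1,-1,1,211,332),(-1,1,1,141,322),(-1,-1,0,232,385)],
[(1,1,1,672,164),(1,-1,1,679,203),(-1,-1,1,489,212),(-1,1,1,487,173),(-1,-1,0,489,404),(1,-1,0,665,395)])
E
python3 -m handwheel '[[-0.015,0.005,-0.01,0,0,3,0.015],[-0.035,0.011,-0.02,0,0,7,0.015],[-0.06,0.018,-0.025,0,0,11,0.015],[-0.085,0.026,-0.025,0,0,15,0.015],[-0.115,0.035,-0.025,0,0,19,0.015],[-0.145,0.044,-0.02,0,0,23,0.015],[-0.175,0.053,-0.01,0,0,23,0.015],[-0.199,0.061,0,0,0,23,0.015],[-0.199,0.061,0.001,0,0,23,0.015],[-0.199,0.061,0.001,0,0,23,0.015]]';python3 -m handwheel '[[0,0,0,0,0,0,0.015],[0,0,0,0,0,0,0.015],[0,0,0,0,0,0,0.015]]';  python3 -c "
from h import *
go(604.1,-22.6,93,np.radians(-5.8))"
```

```text
blue ('top', 'side') [611.8  61. ] -6.1 rms 0.62 off in mark x,y -0.5 -1.8
blue ('top',) [612.7  61.3] -5.0 rms 0.4 off in mark x,y -1.0 -2.0
blue ('side',) [610.9  60.4] -7.9 rms 0.61 off in mark x,y 0.1 -1.3
time_s: 16.7
tool_pos: [603.4, -21.0, 125.2]
eef_rot: [[-0.995, 0.099, -0.003], [0.099, 0.995, -0.0], [0.003, -0.001, -1.0]]
wrist_force: [-0.9, -0.1, -0.7]
width: 37.5
grip_force: 60.9
time_s: 16.95
tool_pos: [603.6, -22.7, 127.6]
eef_rot: [[-0.995, 0.102, 0.0], [0.102, 0.995, -0.001], [-0.0, -0.001, -1.0]]
wrist_force: [-0.7, -0.3, -1.9]
width: 37.0
grip_force: 60.9
shift [-0.0005  0.0002  0.0346] turn [-0.  0. -0.]
```

```bash
python3 -m handwheel '[[0,0,0.01,0,0,0,0.015],[-0.0005,0,0.02,0,0,0,0.015],[-0.0005,0,0.03,0,0,0,0.015],[-0.0005,0,0.035,0,0,0,0.015],[-0.0005,0,0.035,0,0,0,0.015],[-0.0005,0,0.035,0,0,0,0.015]]'; python3 -m handwheel '[[0,0,0.001,0,0,0,0.015],[0,0,0.002,0,0,0,0.015],[0,0,0.0025,0,0,0,0.015],[0,0,0.0025,0,0,0,0.015]]'; python3 -m handwheel '[[0,0,0.0005,0,0,0,0.015],[0,0,0.001,0,0,0,0.015],[0,0,0.001,0,0,0,0.015]]'
```

```text
time_s: 17.45
tool_pos: [604.3, -22.0, 91.9]
eef_rot: [[-0.995, 0.101, -0.001], [0.101, 0.995, -0.0], [0.001, -0.0, -1.0]]
wrist_force: [-0.2, -0.3, -1.4]
width: 37.4
grip_force: 61.0
time_s: 17.78
tool_pos: [604.4, -22.0, 89.9]
eef_rot: [[-0.995, 0.101, 0.0], [0.101, 0.995, -0.0], [-0.0, -0.0, -1.0]]
wrist_force: [-0.5, -1.0, -1.2]
width: 37.4
grip_force: 61.0
time_s: 18.03
tool_pos: [604.5, -22.0, 89.1]
eef_rot: [[-0.995, 0.101, 0.0], [0.101, 0.995, -0.0], [-0.0, -0.0, -1.0]]
wrist_force: [-1.8, 0.5, 4.4]
width: 37.9
grip_force: 61.6
```

```bash
python3 -m handwheel '[[0,0,0,0,0,0,0.037],[0,0,0,0,0,0,0.039],[0,0,0,0,0,0,0.042],[0,0,0,0,0,0,0.048],[0,0,0,0,0,0,0.056],[0,0,0,0,0,0,0.062],[0,0,0,0,0,0,0.062]]'; python3 -m handwheel '[[0,0,-0.02,0,0,0,0.062],[0,0,-0.05,0,0,0,0.062],[0,0,-0.08,0,0,0,0.062],[0,0,-0.11,0,0,0,0.062],[0,0,-0.12,0,0,0,0.062],[0,0,-0.12,0,0,0,0.062]]'; python3 -c "
from h import *
go(388.7,-289.7,170,np.radians(-13.1))"
```

```text
time_s: 18.62
tool_pos: [604.4, -22.0, 88.8]
eef_rot: [[-0.995, 0.101, -0.0], [0.101, 0.995, -0.0], [0.0, -0.0, -1.0]]
wrist_force: [-0.4, -0.6, -0.4]
width: 61.9
grip_force: 0.0
time_s: 19.12
tool_pos: [605.3, -22.0, 211.4]
eef_rot: [[-0.995, 0.101, 0.004], [0.101, 0.995, -0.0], [-0.004, 0.0, -1.0]]
wrist_force: [-0.8, 0.1, -0.2]
width: 61.9
grip_force: 0.0
shift [ 0.1886 -0.2882  0.0405] turn [0.  0.2 7.3]
```

```bash
python3 -m handwheel '[[0.018,-0.025,0,0,0,1,0.07],[0.04,-0.061,0,0,0,2,0.085],[0.062,-0.095,0.005,0,0,3,0.085],[0.084,-0.128,0.01,0,0,4,0.085],[0.106,-0.162,0.015,0,0,5,0.085],[0.128,-0.195,0.02,0,0,6,0.085],[0.15,-0.229,0.03,0,0,7,0.085],[0.17,-0.26,0.035,0,0,7.3,0.085],[0.1886,-0.288,0.04,0,0,7.3,0.085],[0.1886,-0.288,0.04,0,0,7.3,0.085]]'; python3 -m handwheel '[[0,0,0,0,0,0,0.085],[0,0,0,0,0,0,0.085],[0,0,0,0,0,0,0.085],[0,0,0,0,0,0,0.085]]'; python3 -c "
from h import *
go(388.7,-289.7,46,np.radians(-13.1)); comp('pics/c4.png',604,-22.6,80)"
```

```text
time_s: 19.95
tool_pos: [382.7, -294.1, 167.2]
eef_rot: [[-0.972, 0.234, -0.004], [0.234, 0.972, -0.001], [0.004, -0.002, -1.0]]
wrist_force: [-0.9, -1.2, 0.9]
width: 85.1
grip_force: 0.0
time_s: 20.28
tool_pos: [388.4, -288.6, 168.7]
eef_rot: [[-0.974, 0.225, 0.0], [0.225, 0.974, 0.0], [-0.0, 0.0, -1.0]]
wrist_force: [-0.2, -0.6, 0.2]
width: 85.1
grip_force: 0.0
shift [-0.0005 -0.001   0.1227] turn [0.  0.  0.1]
top c0 212 r0 113
side c0 261 r0 112
second starts at X 384
```

View pics/c4.png

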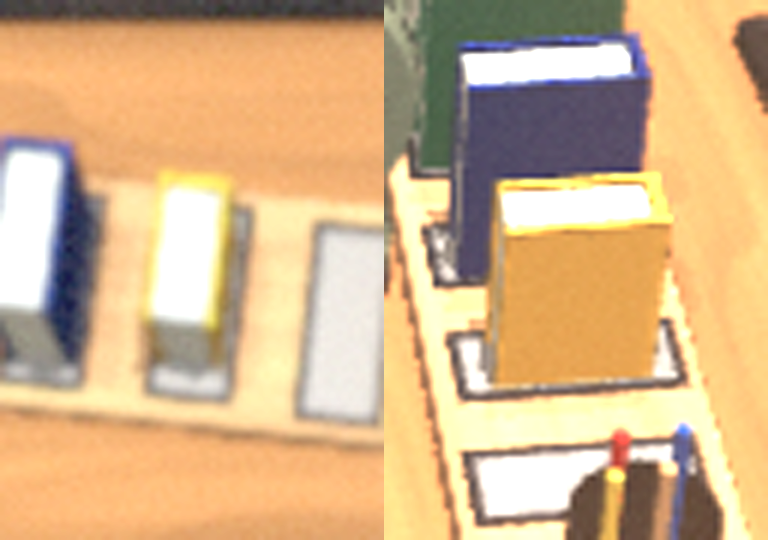

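Yellow stands upright centred in mark c (side gaps ~30 px at both ends). Now grasping red.

```bash
python3 -m handwheel '[[-0.0005,-0.001,0.035,0,0,0,0.085],[-0.0005,-0.001,0.075,0,0,0,0.085],[-0.0005,-0.001,0.107,0,0,0,0.085],[-0.0005,-0.001,0.1227,0,0,0,0.085],[-0.0005,-0.001,0.1227,0,0,0,0.085],[-0.0005,-0.001,0.1227,0,0,0,0.085]]'; python3 -m handwheel '[[0,0,0,0,0,0,0.06],[0,0,0,0,0,0,0.045],[0,0,0,0,0,0,0.035],[0,0,0,0,0,0,0.025],[0,0,0,0,0,0,0.015],[0,0,0,0,0,0,0.015],[0,0,0,0,0,0,0.015],[0,0,0,0,0,0,0.015]]';python3 -m handwheel '[[0,0,-0.02,0,0,0,0.015],[0,0,-0.05,0,0,0,0.015],[0,0,-0.08,0,0,0,0.015],[0,0,-0.11,0,0,0,0.015],[0,0,-0.11,0,0,0,0.015],[0,0,-0.11,0,0,0,0.015]]'; python3 -c "
from h import *
go(430,-108.4,156,np.radians(-5.8))"
```

```text
time_s: 20.88
tool_pos: [388.1, -290.1, 46.2]
eef_rot: [[-0.974, 0.226, -0.001], [0.226, 0.974, 0.0], [0.001, 0.0, -1.0]]
wrist_force: [1.2, -0.8, 0.7]
width: 85.1
grip_force: 0.0
time_s: 21.55
tool_pos: [388.3, -290.9, 47.1]
eef_rot: [[-0.974, 0.227, 0.001], [0.227, 0.974, -0.001], [-0.001, -0.001, -1.0]]
wrist_force: [-1.5, 0.4, 15.5]
width: 37.0
grip_force: 59.9
time_s: 22.05
tool_pos: [388.2, -291.1, 157.3]
eef_rot: [[-0.974, 0.227, 0.002], [0.227, 0.974, -0.002], [-0.002, -0.001, -1.0]]
wrist_force: [0.4, -0.2, -2.4]
width: 37.3
grip_force: 61.3
shift [0.0008 0.1874 0.001 ] turn [-0.1  0.1 -7.3]
```

```bash
python3 -m handwheel '[[0,0.02,0,0,0,-2,0.015],[0,0.05,0,0,0,-4,0.015],[0,0.08,0,0,0,-6,0.015],[0,0.11,0,0,0,-7.3,0.015],[0,0.14,0,0,0,-7.3,0.015],[0,0.17,0,0,0,-7.3,0.015],[0,0.1874,0,0,0,-7.3,0.015],[0,0.1874,0,0,0,-7.3,0.015],[0,0.1874,0,0,0,-7.3,0.015],[0,0.1874,0,0,0,-7.3,0.015]]';  python3 -c "
from h import *
go(590.7,-108.5,110,np.radians(-5.8))"
```

```text
time_s: 22.88
tool_pos: [429.9, -108.7, 155.5]
eef_rot: [[-0.995, 0.101, -0.001], [0.101, 0.995, -0.0], [0.001, -0.0, -1.0]]
wrist_force: [-0.0, 0.6, -2.0]
width: 37.2
grip_force: 61.2
shift [-0.16    0.0165  0.0453] turn [-0.  -0.1 -0. ]
```

```bash
python3 -m handwheel '[[-0.02,0.002,0,0,0,0,0.015],[-0.05,0.005,0.005,0,0,0,0.015],[-0.08,0.008,0.01,0,0,0,0.015],[-0.11,0.011,0.018,0,0,0,0.015],[-0.14,0.014,0.03,0,0,0,0.015],[-0.16,0.0165,0.04,0,0,0,0.015],[-0.16,0.0165,0.045,0,0,0,0.015],[-0.16,0.0165,0.045,0,0,0,0.015],[-0.16,0.0165,0.045,0,0,0,0.015],[-0.16,0.0165,0.045,0,0,0,0.015]]';  python3 -c "
from h import *
go(590.7,-108.5,70.5,np.radians(-5.8))"
```

```text
time_s: 23.72
tool_pos: [590.6, -108.6, 111.5]
eef_rot: [[-0.995, 0.102, -0.0], [0.102, 0.995, -0.0], [0.0, -0.0, -1.0]]
wrist_force: [-0.6, -0.9, -1.8]
width: 37.2
grip_force: 61.1
shift [-0.0001  0.0001  0.041 ] turn [-0. -0. -0.]
```

```bash
python3 -m handwheel '[[0,0,0.01,0,0,0,0.015],[0,0,0.02,0,0,0,0.015],[0,0,0.03,0,0,0,0.015],[0,0,0.038,0,0,0,0.015],[0,0,0.041,0,0,0,0.015],[0,0,0.041,0,0,0,0.015],[0,0,0.041,0,0,0,0.015]]'; python3 -m handwheel '[[0,0,0.001,0,0,0,0.015],[0,0,0.002,0,0,0,0.015],[0,0,0.0025,0,0,0,0.015],[0,0,0.0025,0,0,0,0.015]]'; python3 -m handwheel '[[0,0,0.0005,0,0,0,0.015],[0,0,0.001,0,0,0,0.015],[0,0,0.001,0,0,0,0.015]]'
```

```text
time_s: 24.3
tool_pos: [591.3, -107.8, 70.1]
eef_rot: [[-0.995, 0.101, -0.0], [0.101, 0.995, -0.0], [0.0, -0.0, -1.0]]
wrist_force: [0.0, 0.3, -2.6]
width: 37.3
grip_force: 61.1
time_s: 24.63
tool_pos: [591.3, -107.8, 67.6]
eef_rot: [[-0.995, 0.101, 0.0], [0.101, 0.995, -0.0], [-0.0, -0.0, -1.0]]
wrist_force: [-0.8, -0.0, -2.3]
width: 37.3
grip_force: 61.1
time_s: 24.88
tool_pos: [591.3, -107.8, 67.1]
eef_rot: [[-0.995, 0.101, 0.0], [0.101, 0.995, -0.0], [-0.0, -0.0, -1.0]]
wrist_force: [-3.7, 0.4, 7.6]
width: 37.1
grip_force: 62.3
```

```bash
python3 -m handwheel '[[0,0,-0.0005,0,0,0,0.037],[0,0,-0.0005,0,0,0,0.039],[0,0,-0.0005,0,0,0,0.042],[0,0,-0.0005,0,0,0,0.048],[0,0,-0.0005,0,0,0,0.056],[0,0,-0.0005,0,0,0,0.06],[0,0,-0.0005,0,0,0,0.06]]'; python3 -m handwheel '[[0,0,-0.02,0,0,0,0.06],[0,0,-0.05,0,0,0,0.06],[0,0,-0.08,0,0,0,0.06],[0,0,-0.11,0,0,0,0.06],[0,0,-0.14,0,0,0,0.06],[0,0,-0.15,0,0,0,0.06],[0,0,-0.15,0,0,0,0.06]]'; python3 -m handwheel '[[0.025,-0.022,0,0,0,0,0.06],[0.05,-0.045,0,0,0,0,0.06],[0.075,-0.07,0,0,0,0,0.06],[0.1,-0.1,0,0,0,0,0.06],[0.125,-0.13,0,0,0,0,0.06],[0.15,-0.16,0,0,0,0,0.06],[0.17,-0.19,0,0,0,0,0.06],[0.19,-0.215,0,0,0,0,0.06],[0.2,-0.23,0,0,0,0,0.06],[0.2,-0.23,0,0,0,0,0.06]]';python3 -m handwheel '[[0,0,0,0,0,0,0.06],[0,0,0,0,0,0,0.06],[0,0,0,0,0,0,0.06],[0,0,0,0,0,0,0.06]]'
python3 - <<'E'
from h import *
comp('pics/c5.png',591,-108,70)
a=cv2.resize(eyes.capture('top')[105:255,90:350],(520,300)); b=cv2.resize(eyes.capture('side')[60:280,150:370],(440,440))
c=np.zeros((560,800,3),np.uint8); k=cv2.imread('pics/c5.png'); k=cv2.resize(k,(384,270)); c[:300,:400]=a[:,120:520]; c[:440,400:]=b[:,40:]; c[300-0:,:384][:260]=k[:260]
cv2.imwrite('pics/f.png',c); np.set_printoptions(precision=1)
E
```

```text
time_s: 25.47
tool_pos: [591.3, -107.8, 67.1]
eef_rot: [[-0.995, 0.101, -0.0], [0.101, 0.995, -0.0], [0.0, -0.0, -1.0]]
wrist_force: [-0.2, 0.5, -0.3]
width: 59.9
grip_force: 0.0
time_s: 26.05
tool_pos: [592.1, -107.9, 219.6]
eef_rot: [[-0.995, 0.101, 0.004], [0.101, 0.995, -0.001], [-0.004, -0.0, -1.0]]
wrist_force: [-0.3, 0.5, 0.0]
width: 59.7
grip_force: 0.0
time_s: 26.88
tool_pos: [365.9, -319.3, 216.2]
eef_rot: [[-0.994, 0.106, -0.002], [0.106, 0.994, -0.0], [0.002, -0.001, -1.0]]
wrist_force: [-0.2, -0.2, 0.1]
width: 60.1
grip_force: 0.0
time_s: 27.22
tool_pos: [369.7, -315.7, 216.9]
eef_rot: [[-0.995, 0.099, -0.0], [0.099, 0.995, 0.0], [0.0, 0.0, -1.0]]
wrist_force: [-0.5, -0.7, -0.2]
width: 60.3
grip_force: 0.0
top c0 238 r0 118
side c0 264 r0 135
second starts at X 384
```

View pics/f.png

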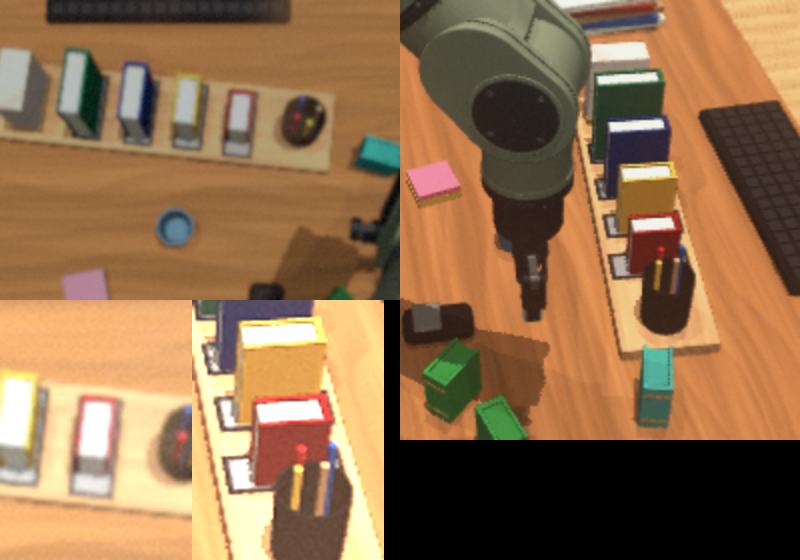

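View pics/c5.png

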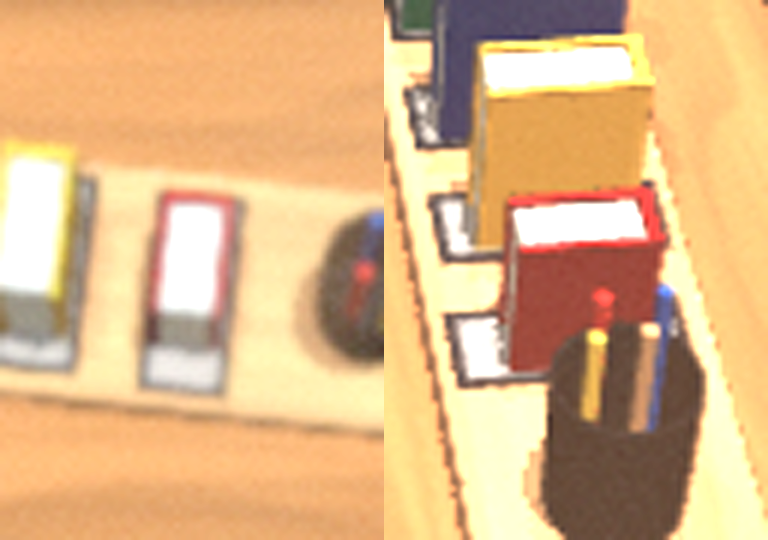

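All four stand in descending order from the bookend; the cup is at top-view pixel (237,219), unchanged. Red sits in mark d with ~26 mm of free mark at its near end (25 ideal). A final numeric check on yellow and red:

```bash
python3 - <<'E'
from g import *
chk("yellow",82,106,"c",(212,113),(261,112),[(1,1,1,160,172),(1,-1,1,234,175),(-1,-1,1,216,328),(-1,1,1,146,320)],
[(1,1,1,662,174),(1,-1,1,669,222),(-1,-1,1,496,234),(-1,1,1,493,184),(-1,-1,0,496,387),(1,-1,0,655,379)])
chk("red",70,84,"d",(238,118),(264,135),[(1,1,1,162,190),(1,-1,1,238,194),(-1,-1,1,221,322),(-1,1,1,148,315)],
[(1,1,1,654,188),(1,-1,1,664,240),(-1,-1,1,510,250),(-1,1,1,510,200),(-1,-1,0,511,370)])
E
```

```text
yellow ('top', 'side') [604.1 -22.5] -6.4 rms 0.58 off in mark x,y -0.0 0.1
yellow ('top',) [605.5 -21.9] -5.1 rms 0.26 off in mark x,y -0.3 0.7
yellow ('side',) [603.1 -23.3] -7.4 rms 0.54 off in mark x,y 0.6 -0.1
red ('top', 'side') [ 591.2 -107.6] -7.2 rms 0.55 off in mark x,y 0.5 0.9
red ('top',) [ 591.4 -106.8] -6.2 rms 0.35 off in mark x,y -1.0 1.2
red ('side',) [ 591.  -108.5] -8.2 rms 0.61 off in mark x,y 1.7 1.1
```

All are within 2 mm and about 1° of their marks, so I'm handing in.

```bash
python3 -c "
from rig import ticket
print(ticket.hand_in())"
```

```text
the job is handed in; nothing more can be done
None
```

Job handed in at about 27 s of the 96 s: green, blue, yellow and red stand upright on marks a to d in height order from the bookend, each measured within about 2 mm of its mark's centre and 1.5° of square, and the cup is where it was.

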